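Widen the tin's side of a pull-out tray by one hole of its divider lock

TASK

A second tin is to go beside the tin in the pull-out tray. Pull the tray out by its handle to its stop; then pull up the lock knob of the tray's divider, slide the divider to the next hole away from the tin, so that the tin's side becomes one hole wider, and let the pin go fully home in that hole. Finish while still holding the knob there, pin engaged and tray fully out, and leave the mug and the salt shaker where they are.

Things in the scene. Friction and masses are not known exactly. Their poses are not given: they have to be found in the camera images.
- unit: fixed wooden pull-out unit on the worktop, 340 wide (y), 260 deep (x), 130 high; its place and yaw vary. Origin: on the worktop, middle of its front edge; x points into the unit, y left, z up. Its tray slides out along -x. Between its side walls a top board (underside 120 high) begins 45 behind the front edge; jars and a box are fixed on top, 130 or more behind the front edge
- panel (a point): middle of the upper edge of the tray's front panel, 88 above the worktop; the panel is 12 thick, its back lies against the unit's front edge at tray 0, and above it is open space. This point is then at (-6, 0, 88) in the unit's frame. The tray has no lid. Wall cabinets with handles hang above 450 height beyond world x = 530, a tall pantry stands left beyond y = 600: keep the wrist low and clear of both
- tray (a joint): how far the tray is pulled out, in m: 0 shut, 0.085 at its stop; starts within 0 to 0.015; slides with about 3 N of friction, stays where it is left
- handle (a point): middle of the tray's bar handle: a horizontal round bar 10 thick, 120 long along the unit's y, 76 above the worktop, 40 in front of the tray's front panel (35 of free space behind the bar; free above and below it). At tray 0 it is at (-52, 0, 76) in the unit's frame
- knob (a point): middle of the lock knob: upright round knob, 24 in diameter, 28 high (from 82 to 110 above the worktop when down), on the divider's front end, 18 behind the back of the tray's front panel; free on both sides in y above 68. At tray, divider and plunger 0 it is at (18, 0, 96) in the unit's frame; it moves with all three
- plunger (a joint): how far the knob with its pin (7 in diameter) is pulled up, in m: 0 fully down (pin home in its hole), 0.016 at its upper stop. A spring presses it down with 4.5 N at 0 and 7 N at the top. The pin leaves its hole at 0.009; between holes it rests on the rail at about 0.009 and by itself drops into a hole that comes beneath it
- divider (a joint): place of the divider across the tray, in m, along the unit's y (positive left): starts locked at 0; the rail has holes 10 wide (pin 7) at -0.08, -0.04, 0, 0.04 and 0.08. Slides with about 1.5 N of friction once the pin is up. A plate 4 thick along x, upper edge 62 above the worktop
- fish_tin: flat round food tin, 86 in diameter, 40 high, standing loose in the tray on one side of the divider, left or right by chance; origin at the centre of its underside. It rides with the tray
- stopper: purple silicone bottle stopper, 54 in diameter, 41 high, standing loose in the tray on the other side of the divider; origin at the centre of its underside. It rides with the tray
- mug: striped mug, 86 in diameter, 97 high, on the worktop at the left; origin under its middle; leave it alone
- salt: salt shaker, 44 in diameter, 90 high, on the worktop at the right; origin at the centre of its underside; leave it alone
There are look-alikes about, which are no part of the job. What is meant by the fish_tin is not purple or yellow, and is the larger of those in its own colour.

How it is judged:
By the outcome, as a careful person would: the job done as asked, in the order asked, and still so for the second after the job is handed in, while the arm keeps its last pose, push and grip.
It also fails if it takes over 48 s, if anything falls off the work surface, if the arm or the gripper's body presses on something with over 40 N, if the wrist force passes 120 N, or if a joint passes its speed limit or range.

ROBOT

A 6-joint arm with a two-finger parallel gripper is mounted at the origin on a cart in front of the work surface, level with it; the furniture and walls round the work are solid. World frame = base frame: x ahead of the robot, y to its left, z up, the work surface at z = 0. Lengths are in mm, angles in degrees, forces in N, time in s.
With the tool pointing down it reaches from about 350 to 850 mm from the base axis. Payload 8.1 kg.
Tool frame: the origin (TCP) lies on the centre line of the jaws, within the pads' length; the fingertips stand r.tip_extent ahead of it and the grasp point (between the pads) lies 8 mm behind it (r.tip_extent is the distance from the TCP to the fingertips, in mm); z points along the fingers, y is the direction in which the jaws open and shut (so a half turn about z gives the same grasp; the last joint's range is limited). The gripper opens to 85 mm and grips with 20 to 120 N. Pads are 22 mm wide; open, the fingers measure 114 mm over their backs; the gripper's body (76 mm by 85 mm) begins 54 mm behind the grasp point. The pads swing forward as they close: fully open they stand 13 mm farther back than shut.
Start: joints at [-73.476, 7.471, 85.268, -0, 87.261, -4.893], TCP at [219.113, -558.565, 242.292] pointing down, gripper open.
Joint ranges: [-169.43, 169.43], [-51.17, 129.36], [1.28, 143.12], [-76.62, 256.62], [0, 156.53], [-152.29, 152.29]. Speed limits (degrees/s): [136.94, 136.94, 159.86, 180, 180, 180].

INTERFACE

Orientations are given as [roll, pitch, yaw] about the fixed x, y, z axes, in that order (R = Rz(yaw) Ry(pitch) Rx(roll)).
In Python, from bench import sense, optics, hand_in, spotter, r gives the robot as it stands.
- The arm moves only by the tool apply_moves, never from a script. Its argument "series" is a list of rows, each a list of 3 entries, a list of its own where there are three numbers: the opening, from 0 (shut) to 1 (fully open), then the shift along the world's x, y, z in m, then the turn about the world's z in rad. In form: [[grip, [x, y, z], turn], ...]. A call has 1 to 5 rows; each row is the pose to reach, as a shift and turn from the pose measured when the call began; what a row does not reach only later rows make up. A row lasts 1/8 s, in which the tool goes at most 62.5 mm and 10.7 degrees, less where a joint would pass 70% of its speed; a pose out of reach is approached as far as the arm can. A call with a gripper value outside its range is refused whole. The fingers move at their own pace and stop on an object; "grip_force" is the grip in N (left out, the last holds). Time passes only in rows, so rows that repeat a pose let the fingers close. It gives the time, the measured TCP pose, the force and the opening at its end, in the units of the state.
- sense(): the state, without advancing time (a new reading comes with each control period).
- optics.snapshot(name): name is "side" or "top"; returns a dict with "color" (420x560x3 uint8, blue, green, red), "intrinsics" (3x3 intrinsics, pixels), "rvec" (rotation vector, rad) and "tvec" (3), from world to camera coordinates, as OpenCV has them. Camera axes: x right, y down, z forward; pixel columns grow to the right and rows downward; lengths in mm; the calibration is good to about 2 mm. A picture is of the moment at which its call begins. There is no depth.
- hand_in(): hands the job in, once; it reports no verdict.
Trained networks look in a picture, given as the dict that the camera call returned (one of the last four; its "shot" number tells which), for a name from the list of things; names that differ only in an ending like _2 or _b are one class to them, and where a whole thing is asked for, a point or a joint stands for the part that bears it (a point fixed in the world has none). Each returns a list of dicts, best first, with "p" (0 to 1); they miss things now and then, are a little off and sometimes report something else, mostly with a low value. They report only what shows in the picture. A call takes as long as a camera call. They do not tell look-alikes from the thing itself.
- spotter.search_frame(picture, query): "xyz" ([x, y, z] in mm, in the coordinates of the camera as it stood for that picture, good to about 4 mm: the middle of the surface that is visible of it).
- spotter.masks_of(picture, query): "mask" (420x560 bool, what is visible of it).
The state is a dict: "time": time; "joint_pos": joint angles; "qd": joint speeds; "joint_efforts": joint torques, N m; "tool_pos": TCP position; "tcp_rot": TCP orientation; "ft_force": force on the tool from outside, world axes, zero at the start; "wrist_torque": the same for the moment, N m; "finger_gap": finger opening in mm.
Only numpy, scipy, OpenCV 4.12 (cv2) and the standard library are available. Lean on these libraries where they do the work, as an engineer would, in place of code of your own. Each camera call takes 0.05 s, during which the arm holds its last target.

## Working session

There is one attempt and no reset: what is moved stays moved. The work goes in short steps, Python scripts to look and compute and a tool call to move; the robot and the scene stay as the last step left them, time stands still between calls to the robot, and variables do not carry over. Pictures are saved under pics/ and viewed, and the job is handed in when it is done.

Besides the shell and the picture viewer there is one more tool, called after ">>>" as name([rows], argument=value, ...), one row to a line, values as JSON. apply_moves: Moves the arm, as the interface text tells. Its arguments: {"type":"object","properties":{"series":{"type":"array"},"grip_force":{"type":"number"}},"required":["series"]}

```bash
mkdir -p pics
cat > h.py <<'E'
import numpy as np, cv2
from bench import sense, optics, hand_in, spotter, r
def cam(p):
    R,_=cv2.Rodrigues(np.array(p["rvec"],float)); return R,np.array(p["tvec"],float).reshape(3),np.array(p["intrinsics"],float)
def w(p,xyz):
    R,t,K=cam(p); return R.T@(np.array(xyz)-t)
def px(p,X):
    R,t,K=cam(p); q=K@(R@np.array(X,float)+t); return q[:2]/q[2]
def ray(p,uv,z):
    R,t,K=cam(p); d=R.T@np.linalg.solve(K,[uv[0],uv[1],1]); c=-R.T@t; return c+d*(z-c[2])/d[2]
E
python3 - <<'E'
from h import *
s=sense(); print(s, r.tip_extent)
for n in("side","top"):
    p=optics.snapshot(n); cv2.imwrite(f"pics/{n}0.png",p["color"])
    R,t,K=cam(p); print(n,-R.T@t, K[0,0])
    for q in("unit","panel","handle","knob","divider","fish_tin","stopper","mug","salt"):
        print(q,[(np.round(w(p,d["xyz"])).tolist(),round(d["p"],2),np.round(px(p,w(p,d["xyz"]))).tolist()) for d in spotter.search_frame(p,q)][:4])
E
```

```text
{'time': 0.0, 'joint_pos': array([-7.34731738e+01,  7.51680684e+00,  8.53301087e+01, -7.37717963e-04,
        8.72610286e+01, -4.89247231e+00]), 'qd': array([ 0.06674569,  0.02729558, -0.04197071,  0.01094099, -0.05134247,
       -0.00135128]), 'joint_efforts': array([-9.22652835e-04, -5.69401968e+01, -5.00547087e+01, -3.46228480e-04,
        1.48661417e-02, -2.69019188e-05]), 'tool_pos': array([ 218.98390774, -558.03675352,  241.21875125]), 'tcp_rot': array([-1.79892386e+02, -8.47200104e-03,  2.14193265e+01]), 'ft_force': array([-0.38543691, -0.46906001,  0.27057069]), 'wrist_torque': array([0.01111031, 0.02323125, 0.00528841]), 'finger_gap': 85.35925641614939} 11.0
side [-258.05452397  560.79085533 1060.7491701 ] 393.51604956386564
unit [([649.0, 120.0, 133.0], 0.96, [239.0, 188.0]), ([535.0, 108.0, 58.0], 0.58, [261.0, 221.0])]
panel [([536.0, 105.0, 54.0], 0.57, [261.0, 221.0])]
handle [([537.0, 105.0, 53.0], 0.88, [261.0, 221.0])]
knob [([557.0, 95.0, 105.0], 0.42, [260.0, 206.0])]
divider [([601.0, 102.0, 65.0], 0.49, [252.0, 208.0])]
fish_tin [([633.0, 3.0, 55.0], 0.74, [271.0
[... 201 characters left out ...]
66.0]), ([535.0, 105.0, 53.0], 0.5, [262.0, 222.0])]
salt [([603.0, 98.0, 59.0], 0.3, [253.0, 208.0])]
top [ 371.72924137   58.22867957 1146.09261606] 401.46964642539035
unit [([608.0, 101.0, 130.0], 0.89, [251.0, 172.0])]
panel [([563.0, 104.0, 58.0], 0.74, [250.0, 194.0])]
handle [([563.0, 105.0, 56.0], 0.82, [250.0, 195.0])]
knob []
divider [([562.0, 99.0, 75.0], 0.69, [251.0, 194.0])]
fish_tin [([510.0, -227.0, 37.0], 0.97, [368.0, 218.0]), ([484.0, -128.0, 24.0], 0.65, [332.0, 227.0]), ([373.0, 70.0, 28.0], 0.64, [260.0, 265.0]), ([612.0, -7.0, 38.0], 0.38, [290.0, 180.0])]
stopper []
mug [([509.0, 449.0, 51.0], 0.56, [122.0, 210.0])]
salt [([433.0, -324.0, 76.0], 0.64, [407.0, 246.0])]
```

Run:
```python
import cv2
for n,(x,y) in {"side":(150,150),"top":(150,120)}.items():
    i=cv2.imread(f"pics/{n}0.png"); cv2.imwrite(f"pics/{n}0c.png",cv2.resize(i[y:y+150,x:x+200],None,fx=4,fy=4,interpolation=cv2.INTER_CUBIC))
```

```text
(no output)
```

View pics/side0.png

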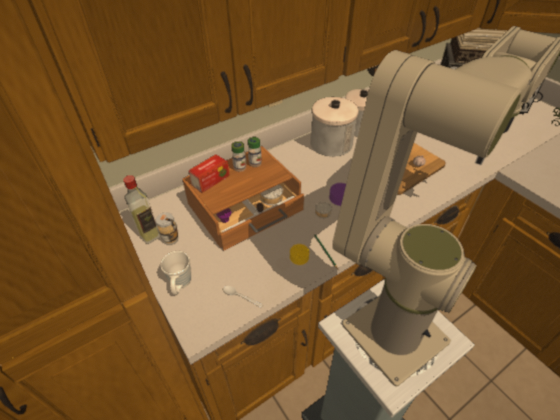

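View pics/top0.png

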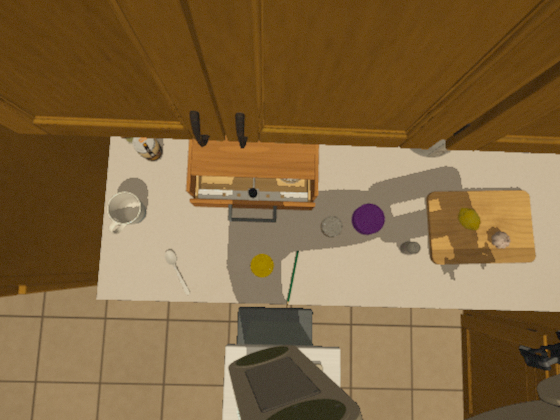

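```bash
sleep 1
```

```text
(no output)
```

View pics/side0c.png

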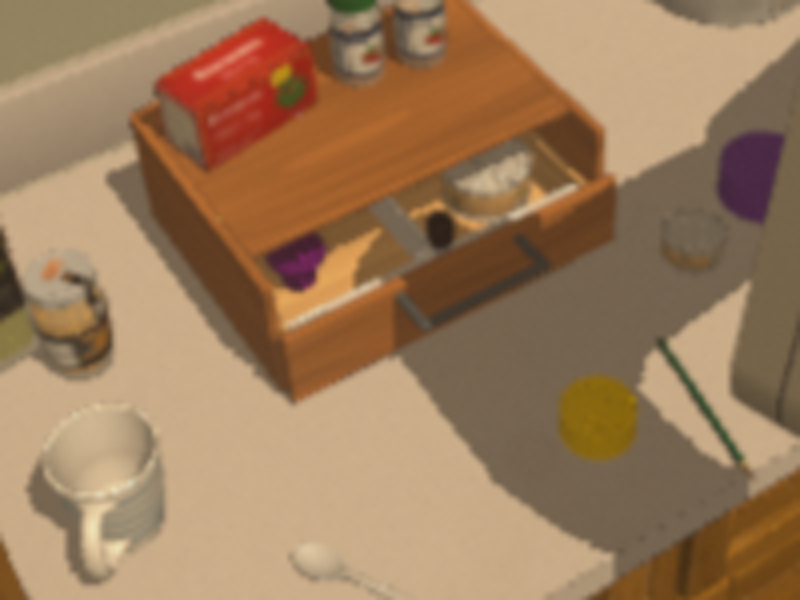

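View pics/top0c.png

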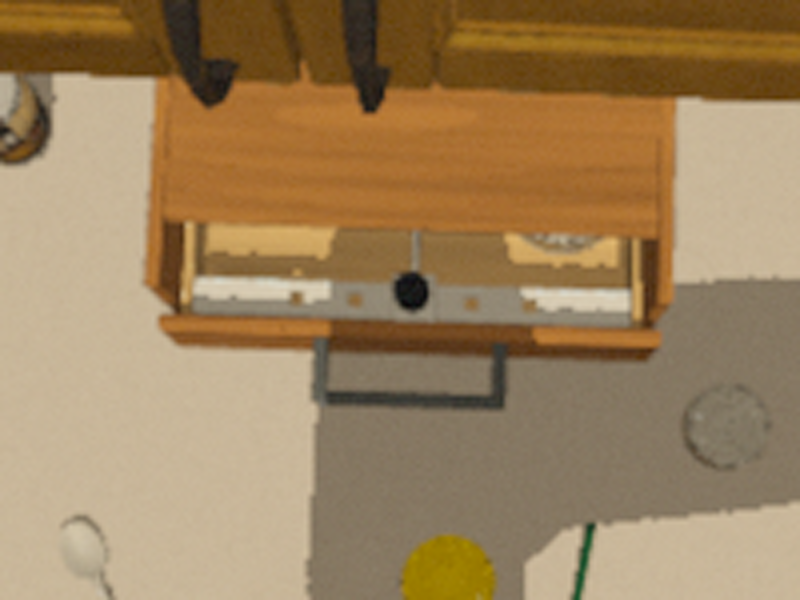

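Run:
```python
from h import *
p=optics.snapshot("top"); q=optics.snapshot("side")
f=lambda u,v,z:np.round(ray(p,(150+u/4-.375,120+v/4-.375),z),1)
print("handle L/R",f(322,400,81),f(502,404,81))
print("panel front L/R",f(162,334,88),f(656,356,88))
print("panel back/top L/R",f(162,316,88),f(658,332,88))
print("knob top",f(411,290,110))
print("unit walls L/R front top",f(150,285,130),f(672,300,130))
print("board edge",f(165,219,130),f(655,236,130))
g=lambda u,v,z:np.round(ray(q,(150+u/4-.375,150+v/4-.375),z),1)
print("side: knob top",g(440,216,110),"handle",g(428,324,76),g(545,266,76))
for n,c in(("top",p),("side",q)):
  for k in("knob","handle"):
    for d in spotter.masks_of(c,k)[:1]:
      m=d["mask"]; v,u=np.nonzero(m); print(n,k,d["p"],m.sum(),u.min(),u.max(),v.min(),v.max(),u.mean(),v.mean())
# match handle and knob between views
im=p["color"][170:235,185:325]; cv2.imwrite("pics/t1.png",cv2.resize(im,None,fx=5.6,fy=5.6,interpolation=cv2.INTER_NEAREST))
im=q["color"][185:240,240:300]; cv2.imwrite("pics/s1.png",cv2.resize(im,None,fx=10,fy=10,interpolation=cv2.INTER_CUBIC))
```

```text
handle L/R [489.1 152.8  81. ] [490.4  33.1  81. ]
panel front L/R [528.8 259.6  88. ] [525.2 -68.6  88. ]
panel back/top L/R [540.9 260.3  88. ] [541.4 -69.7  88. ]
knob top [560.1  95.5 110. ]
unit walls L/R front top [553.9 261.  130. ] [555.9 -73.3 130. ]
board edge [597.2 253.9 130. ] [597.6 -61.6 130. ]
side: knob top [564.4  91.7 110. ] handle [493. 150.  76.] [491.9  33.   76. ]
top knob 0.5 68 282 297 179 183 289.45588235294116 180.80882352941177
top handle 0.96 3708 190 314 176 222 251.3373786407767 194.846548004315
side handle 0.58 2562 214 303 184 248 256.30054644808746 216.30210772833723
```

View pics/t1.png

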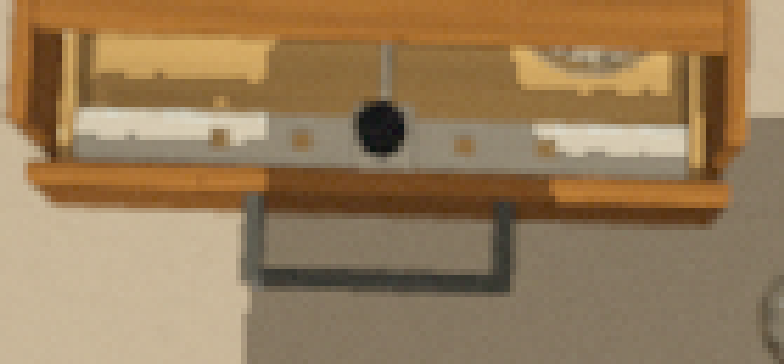

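View pics/s1.png

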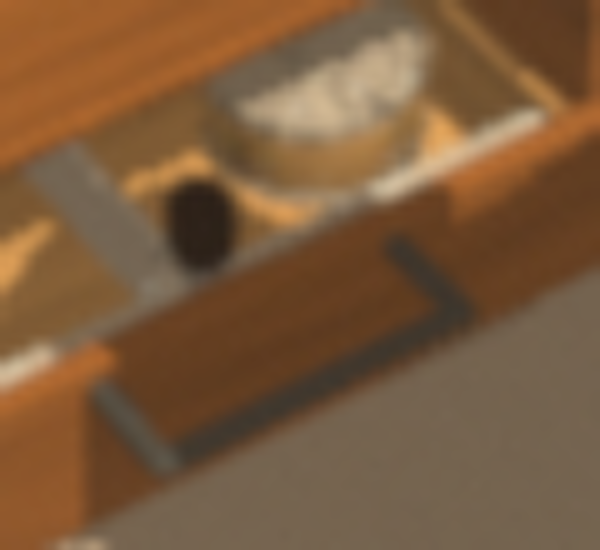

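>>> apply_moves([
  [0.5, [0.02, 0.045, 0], -0.07],
  [0.2, [0.04, 0.09, 0], -0.15],
  [0, [0.06, 0.135, 0], -0.22],
  [0, [0.08, 0.18, 0], -0.3],
  [0, [0.1, 0.225, 0], -0.374],
])

```text
time: 1.92
tool_pos: [319.6, -332.2, 242.5]
tcp_rot: [180.0, -0.0, -0.2]
ft_force: [0.1, -0.1, -0.3]
finger_gap: -0.1
```

>>> apply_moves([
  [0, [0.02, 0.05, 0], 0],
  [0, [0.04, 0.1, 0], 0],
  [0, [0.06, 0.15, 0], 0],
  [0, [0.08, 0.2, 0], 0],
  [0, [0.1, 0.23, -0.02], 0],
])

```text
time: 2.55
tool_pos: [421.2, -100.4, 224.3]
tcp_rot: [179.9, -0.3, -0.1]
ft_force: [0.3, -1.1, 0.3]
finger_gap: -0.1
```

>>> apply_moves([
  [0, [0.025, 0.05, -0.02], 0],
  [0, [0.05, 0.1, -0.04], 0],
  [0, [0.075, 0.15, -0.06], 0],
  [0, [0.092, 0.193, -0.08], 0],
  [0, [0.092, 0.193, -0.08], 0],
])

```text
time: 3.18
tool_pos: [512.3, 95.3, 142.1]
tcp_rot: [179.9, -0.1, 0.1]
ft_force: [-1.2, -0.2, -0.3]
finger_gap: 0.1
```

Run:
```python
from h import *
print(sense()["tool_pos"],sense()["joint_pos"])
p=optics.snapshot("side"); cv2.imwrite("pics/s2.png",cv2.resize(p["color"][140:260,180:340],None,fx=5,fy=5,interpolation=cv2.INTER_CUBIC))
```

```text
[512.31808864  95.3082545  142.07625477] [ 4.95873016e+00 -7.27789599e-01  1.04469523e+02 -8.87675469e-02
  7.61934551e+01  9.48431230e+01]
```

View pics/s2.png

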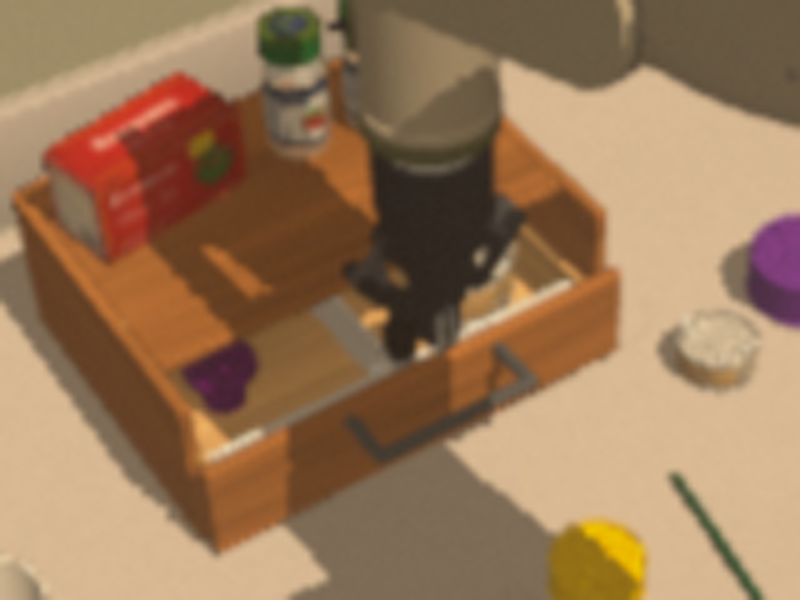

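>>> apply_moves([
  [0, [0.001, 0, -0.02], 0],
  [0, [0.001, 0, -0.035], 0],
  [0, [0.001, 0, -0.045], 0],
  [0, [0.001, 0, -0.055], 0],
])

```text
time: 3.72
tool_pos: [513.8, 93.3, 88.1]
tcp_rot: [179.9, -0.2, 0.0]
ft_force: [0.3, -0.1, 0.3]
finger_gap: -0.1
```

>>> apply_moves([
  [0, [0, 0, -0.012], 0],
  [0, [0, 0, -0.017], 0],
  [0, [0, 0, -0.017], 0],
])

```text
time: 4.1
tool_pos: [513.4, 93.2, 70.6]
tcp_rot: [179.9, -0.1, 0.0]
ft_force: [0.3, 0.5, -0.1]
finger_gap: 0.2
```

>>> apply_moves([
  [0, [-0.01, 0, 0], 0],
  [0, [-0.02, 0, 0], 0],
  [0, [-0.032, 0, 0], 0],
  [0, [-0.044, 0, 0], 0],
  [0, [-0.055, 0, 0], 0],
])

```text
time: 4.72
tool_pos: [457.8, 93.3, 70.9]
tcp_rot: [179.9, -0.2, 0.0]
ft_force: [3.0, -0.5, 2.8]
finger_gap: -0.2
```

>>> apply_moves([
  [0, [-0.008, 0, 0], 0],
  [0, [-0.014, 0, 0], 0],
  [0, [-0.018, 0, 0], 0],
  [0, [-0.022, 0, 0], 0],
])

```text
time: 5.22
tool_pos: [435.6, 93.3, 70.9]
tcp_rot: [179.9, -0.2, 0.0]
ft_force: [3.0, 0.5, 0.5]
finger_gap: -0.1
```

>>> apply_moves([
  [0, [-0.001, 0, 0], 0],
  [0, [-0.002, 0, 0], 0],
  [0, [-0.003, 0, 0], 0],
  [0, [-0.003, 0, 0], 0],
])

```text
time: 5.72
tool_pos: [432.8, 93.3, 70.9]
tcp_rot: [179.9, -0.2, 0.0]
ft_force: [3.8, -0.0, -1.2]
finger_gap: 0.1
```

>>> apply_moves([
  [0, [-0.001, 0, 0], 0],
  [0, [-0.002, 0, 0], 0],
  [0, [-0.003, 0, 0], 0],
  [0, [-0.003, 0, 0], 0],
])

```text
time: 6.22
tool_pos: [432.5, 93.3, 71.2]
tcp_rot: [179.9, -0.5, 0.0]
ft_force: [18.8, -0.2, -13.8]
finger_gap: 0.3
```

>>> apply_moves([
  [0, [0.003, 0, 0], 0],
  [0, [0.006, 0, 0], 0],
  [0, [0.006, 0, 0.03], 0],
  [0, [0.006, 0, 0.07], 0],
  [0.3, [0.006, -0.04, 0.11], 0],
])

```text
time: 6.85
tool_pos: [437.7, 54.4, 181.9]
tcp_rot: [179.9, -0.4, 0.2]
ft_force: [0.8, -0.1, 0.6]
finger_gap: 16.9
```

>>> apply_moves([
  [0.6, [0, -0.06, 0.0], 0],
  [0.7, [0, -0.12, 0], 0],
  [0.7, [0, -0.17, 0], 0],
  [0.7, [0, -0.17, 0], 0],
])

```text
time: 7.35
tool_pos: [436.9, -118.4, 181.7]
tcp_rot: [179.9, -0.4, -0.1]
ft_force: [0.8, 0.9, -0.6]
finger_gap: 60.1
```

Run:
```python
from h import *
print(sense()["finger_gap"])
p=optics.snapshot("side"); cv2.imwrite("pics/s3.png",cv2.resize(p["color"][160:260,200:320],None,fx=6,fy=6,interpolation=cv2.INTER_CUBIC))
p=optics.snapshot("top"); cv2.imwrite("pics/t3.png",cv2.resize(p["color"][155:265,180:325],None,fx=5,fy=5,interpolation=cv2.INTER_CUBIC))
```

```text
60.08703892504791
```

View pics/s3.png

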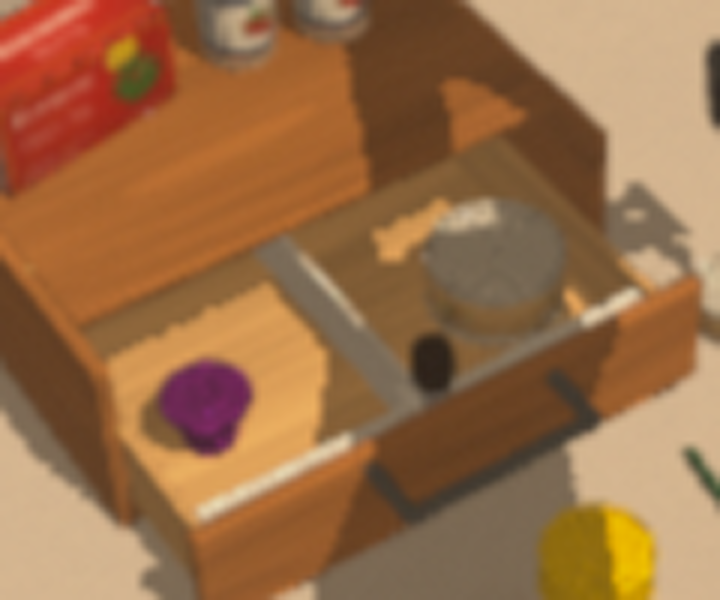

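View pics/t3.png

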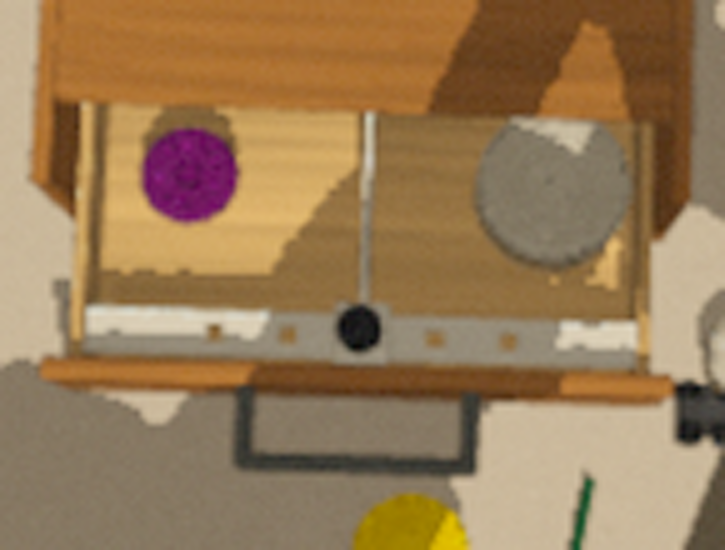

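Run:
```python
from h import *
p=optics.snapshot("top");q=optics.snapshot("side")
f=lambda u,v,z:np.round(ray(p,(180+u/5-.4,155+v/5-.4),z),1)
print("knob top",f(359,328,110),"handle",f(241,463,81),f(472,468,81),f(356,465,81))
print("panel front edge top",f(45,380,88),f(670,398,88)); print("side wall front",f(35,180,130))
g=lambda u,v,z:np.round(ray(q,(200+u/6-.42,160+v/6-.42),z),1)
print("side knob top",g(433,350,110),"mid",g(433,363,96))
# triangulate the dark knob blob
for n,c in(("top",p),("side",q)):
  for d in spotter.search_frame(c,"knob")[:2]: print(n,d["p"],w(c,d["xyz"]))
```

```text
knob top [486.2  95.3 110. ] handle [415.9 155.7  81. ] [416.9  33.9  81. ] [416.7  95.2  81. ]
panel front edge top [455.9 259.3  88. ] [456.8 -69.7  88. ]
side wall front [554.5 262.3 130. ]
side knob top [485.7  94.1 110. ] mid [488.5  92.6  96. ]
top 0.63 [485.35823272 100.05435765 109.23277742]
side 0.51 [483.35556991  98.43183897 105.07389958]
```

>>> apply_moves([
  [0.7, [0.01, 0.05, 0], 0],
  [0.7, [0.025, 0.1, 0], 0],
  [0.7, [0.04, 0.16, -0.01], 0],
  [0.7, [0.0495, 0.2125, -0.03], 0],
  [0.7, [0.0495, 0.2125, -0.042], 0],
])

```text
time: 8.28
tool_pos: [486.4, 102.7, 138.8]
tcp_rot: [-180.0, -0.4, 0.7]
ft_force: [-0.7, -1.1, 0.2]
finger_gap: 59.6
```

Run:
```python
from h import *
print(sense()["tool_pos"])
p=optics.snapshot("side"); cv2.imwrite("pics/s4.png",cv2.resize(p["color"][160:260,200:320],None,fx=6,fy=6,interpolation=cv2.INTER_CUBIC))
```

```text
[486.39997773 102.67306355 138.78967108]
```

View pics/s4.png

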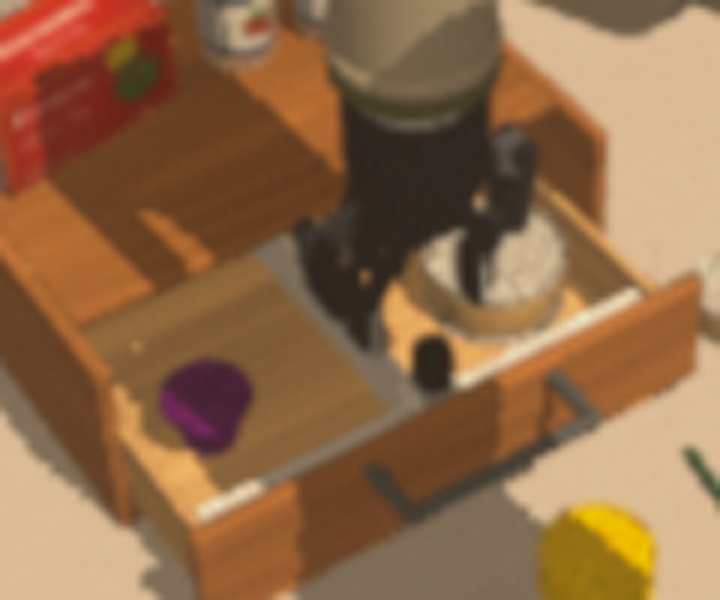

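>>> apply_moves([
  [0.7, [0, -0.008, 0], -0.01],
  [0.7, [0, -0.008, -0.005], -0.01],
])

```text
time: 8.57
tool_pos: [485.9, 91.4, 132.8]
tcp_rot: [179.9, -0.3, -0.0]
ft_force: [-0.1, -0.1, 0.3]
finger_gap: 59.8
```

>>> apply_moves([
  [0.7, [0.0005, 0.003, -0.015], 0.004],
  [0.7, [0.0005, 0.003, -0.03], 0.004],
  [0.7, [0.0005, 0.003, -0.04], 0.004],
  [0.7, [0.0005, 0.003, -0.0455], 0.004],
  [0.7, [0.0005, 0.003, -0.0455], 0.004],
])

```text
time: 9.2
tool_pos: [486.0, 94.3, 86.7]
tcp_rot: [179.9, -0.2, 0.2]
ft_force: [-0.4, -0.9, 0.2]
finger_gap: 60.1
```

Close with modest force.

>>> apply_moves([
  [0.4, [0, 0, 0], 0],
  [0.3, [0, 0, 0], 0],
  [0.22, [0, 0, 0], 0],
  [0.1, [0, 0, 0], 0],
  [0.1, [0, 0, 0], 0],
], grip_force=50)

```text
time: 9.82
tool_pos: [486.5, 94.7, 87.4]
tcp_rot: [180.0, -0.3, 0.2]
ft_force: [-2.3, 3.9, 6.1]
finger_gap: 22.7
```

>>> apply_moves([
  [0, [0, 0, 0], 0],
  [0, [0, 0, 0], 0],
])

```text
time: 10.07
tool_pos: [486.5, 94.8, 87.5]
tcp_rot: [180.0, -0.3, 0.2]
ft_force: [-1.7, 2.3, 3.9]
finger_gap: 22.9
```

Run:
```python
from h import *
s=sense();print(s["tool_pos"],s["ft_force"],s["finger_gap"])
p=optics.snapshot("side"); cv2.imwrite("pics/s5.png",cv2.resize(p["color"][160:260,200:320],None,fx=6,fy=6,interpolation=cv2.INTER_CUBIC))
```

```text
[486.51598559  94.77762715  87.4641412 ] [-1.71128772  2.30121732  3.93709254] 22.932643701020712
```

View pics/s5.png

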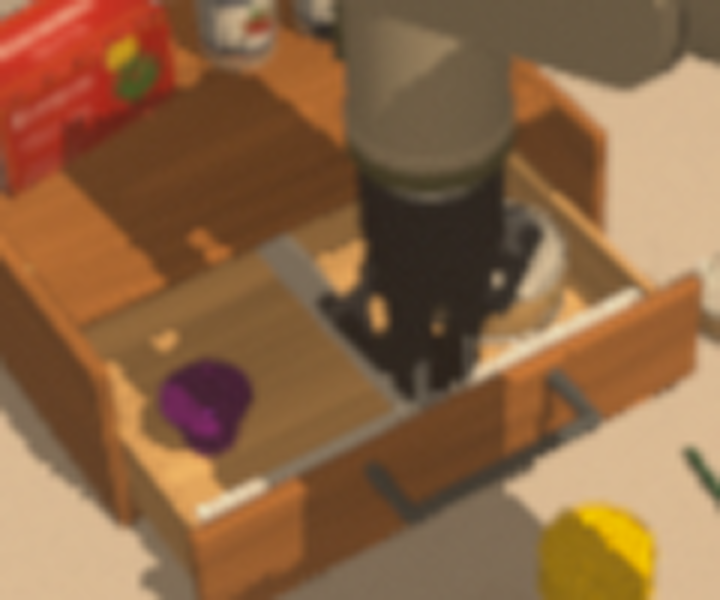

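>>> apply_moves([
  [0, [0, 0, 0.004], 0],
  [0, [0, 0, 0.008], 0],
  [0, [0, 0, 0.012], 0],
  [0, [0, 0, 0.0135], 0],
  [0, [0, 0, 0.0135], 0],
], grip_force=60)

```text
time: 10.75
tool_pos: [486.3, 94.6, 100.8]
tcp_rot: [180.0, -0.3, 0.2]
ft_force: [2.7, -0.4, -6.3]
finger_gap: 22.4
```

>>> apply_moves([
  [0, [0, 0.005, 0], 0],
  [0, [0, 0.01, 0], 0],
  [0, [0, 0.015, 0], 0],
  [0, [0, 0.02, 0], 0],
  [0, [0, 0.025, 0], 0],
])

```text
time: 11.38
tool_pos: [486.2, 120.0, 100.8]
tcp_rot: [179.9, -0.3, 0.2]
ft_force: [2.2, -1.4, -6.9]
finger_gap: 22.2
```

>>> apply_moves([
  [0, [-0.0, 0.005, 0], 0],
  [0, [0, 0.01, 0], 0],
  [0, [0, 0.0147, 0], 0],
  [0, [0, 0.0147, 0], 0],
  [0, [0, 0.0147, 0], 0],
])

```text
time: 12.0
tool_pos: [486.2, 135.0, 100.8]
tcp_rot: [180.0, -0.3, 0.2]
ft_force: [2.1, 1.5, -7.3]
finger_gap: 21.9
```

>>> apply_moves([
  [0, [0, -0.0003, -0.003], 0],
  [0, [0, -0.0003, -0.006], 0],
  [0, [0, -0.0003, -0.008], 0],
  [0, [0, -0.0003, -0.008], 0],
])

```text
time: 12.5
tool_pos: [486.2, 134.7, 92.6]
tcp_rot: [180.0, -0.3, 0.2]
ft_force: [2.8, 2.0, -6.0]
finger_gap: 22.2
```

>>> apply_moves([
  [0, [0, 0, -0.002], 0],
  [0, [0, 0, -0.004], 0],
  [0, [0, 0, -0.0053], 0],
  [0, [0, 0, -0.0053], 0],
])

```text
time: 13.0
tool_pos: [486.4, 134.8, 87.6]
tcp_rot: [180.0, -0.3, 0.2]
ft_force: [0.2, 2.1, -1.3]
finger_gap: 22.3
```

>>> apply_moves([
  [0, [0, 0, -0.001], 0],
  [0, [0, 0, -0.001], 0],
  [0, [0, 0, -0.001], 0],
])

```text
time: 13.38
tool_pos: [486.9, 134.8, 87.5]
tcp_rot: [180.0, -0.3, 0.2]
ft_force: [-2.2, 0.8, 5.1]
finger_gap: 22.5
```

Run:
```python
from h import *
s=sense();print(s["tool_pos"],s["ft_force"],s["finger_gap"])
p=optics.snapshot("side"); cv2.imwrite("pics/s6.png",cv2.resize(p["color"][160:260,200:320],None,fx=6,fy=6,interpolation=cv2.INTER_CUBIC))
p=optics.snapshot("top"); cv2.imwrite("pics/t6.png",p["color"])
```

```text
[486.85777896 134.84165568  87.45061602] [-2.24527129  0.78712977  5.148792  ] 22.506159449778675
```

View pics/s6.png

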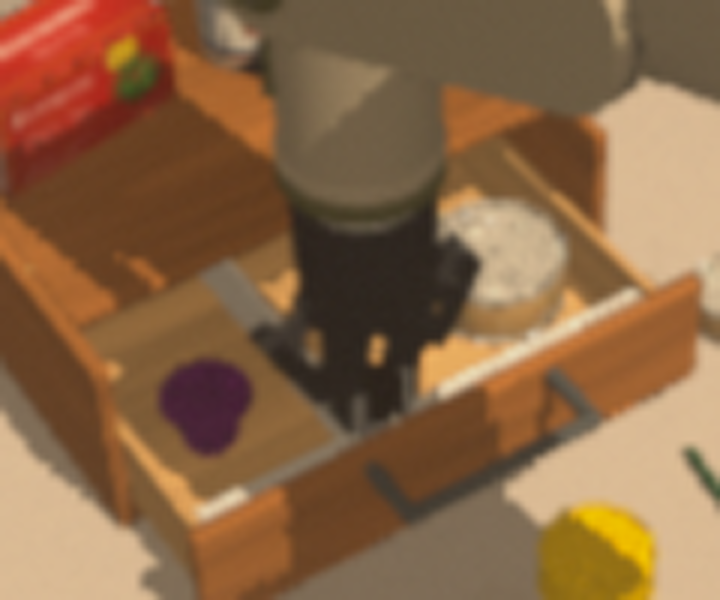

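View pics/t6.png

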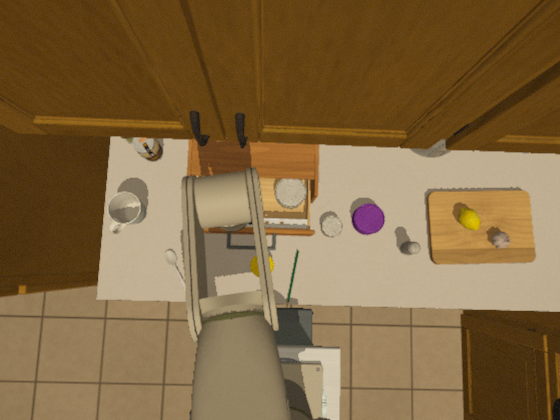

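>>> apply_moves([
  [0, [-0.0005, 0, 0], 0],
  [0, [-0.0012, 0, 0], 0],
  [0, [-0.0012, 0, 0], 0],
  [0, [-0.0012, 0, 0], 0],
])

```text
time: 13.98
tool_pos: [486.1, 134.8, 87.6]
tcp_rot: [-180.0, -0.4, 0.2]
ft_force: [4.3, 0.8, -1.3]
finger_gap: 22.3
```

>>> apply_moves([
  [0, [-0.0008, 0, -0.0008], 0],
  [0, [-0.0008, 0, -0.0008], 0],
  [0, [-0.0008, 0, -0.0008], 0],
  [0, [-0.0008, 0, -0.0008], 0],
])

```text
time: 14.48
tool_pos: [486.1, 134.9, 87.5]
tcp_rot: [-180.0, -0.5, 0.2]
ft_force: [4.7, -0.0, 3.5]
finger_gap: 22.4
```

Run:
```python
from h import *
p=optics.snapshot("top"); q=optics.snapshot("side")
f=lambda s:cv2.absdiff(s["color"],cv2.imread("pics/top0.png"))
d=f(p).max(2); print("mug diff",(d[190:235,105:150]>40).sum(),"salt diff",(d[238:258,398:424]>40).sum())
cv2.imwrite("pics/s7.png",q["color"])
s=sense();print(s["time"],s["tool_pos"],s["ft_force"],s["finger_gap"])
print(hand_in())
```

```text
mug diff 0 salt diff 70
14.575 [486.1447045  134.845389    87.55825878] [5.47938767 0.5718556  2.72471378] 22.448152230856135
the job is handed in; nothing more can be done
None
```

I handed the job in at about 14.6 s of robot time. The tray is out to its stop and the divider is one hole to the left. The arm is still holding the knob with the pin home.

- **Tin:** I took the grey tin on the right of the tray as the fish tin. It is larger than the other grey tin on the worktop, and the other look-alikes are purple or yellow. The stopper was on the left of the divider and was not touched.
- **Tray:** I hooked the handle from behind with closed fingers and pulled until the force rose from about 3 N to 19 N. At the end I was still pulling outward on the tray with about 5 N. The tray did not move, so it is at its stop.
- **Divider:** I gripped the knob, lifted it 13 mm, slid it 40 mm left (TCP y from 94.8 to 134.8 mm) and lowered it. The spring kept pulling down past the rail height, and the height ended where it began (about 87.5 mm). A light push down met about 3 N of resistance, which fits the pin being fully home. The pin itself is hidden by the gripper, so this rests on height and force, not on a picture.
- **Mug and salt shaker:** The mug area of the top picture matches the first one exactly. The salt area differed in 70 pixels. The shaker shows at the same place in both pictures and the tool passed well above it, so I put that down to the arm's shadow moving, but I did not check it further.

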